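# Return a paper-drill bit to its graded rack

### The job

Put the paper-drill bit that stands alone on the round cork pad away in the sloping rack, fully home in the hole that matches its shank diameter. The rack is shut: first slide its catch aside all the way, then push the dust strip up the slope until it is fully open, and leave both open. Leave the two bits on the grey tray and the other things on the table where they are.

Things in the scene. Friction and masses are not known exactly. Their poses are not given: they have to be found in the camera images.
- rack_face: the graded bit rack, a pale wooden block 130 x 250 x 44 mm, fixed, whose top face slopes 28 degrees, low edge towards the robot. Origin: middle of the top face (77 mm above the table); z: the face's outward normal, along which all holes run; x: up the slope; y: along the row. Fixed on the face: a guide rail 10 mm high at y = -97 mm and a 7 mm stop at y = 122 mm
- rack: steel foot of the rack, 150 x 250 x 8 mm, on the table. Origin: its underside, below the middle of the face; x level, away from the robot. The rack bears five round holes in one row at x = -33 mm, y = -72, -36, 0, 36, 72 mm of the face, for bits of 10, 14, 18, 22 and 26 mm (smallest at -y), each hole 2 mm wider than its bit, 32 mm deep, with a 2 mm chamfer
- hole10_mouth (a point): centre of the mouth of the 10 mm hole (12 mm wide), in the plane of the sloping face; axes as rack_face
- hole14_mouth (a point): centre of the mouth of the 14 mm hole (16 mm wide), in the plane of the sloping face; axes as rack_face
- hole18_mouth (a point): centre of the mouth of the 18 mm hole (20 mm wide), in the plane of the sloping face; axes as rack_face
- hole22_mouth (a point): centre of the mouth of the 22 mm hole (24 mm wide), in the plane of the sloping face; axes as rack_face
- hole26_mouth (a point): centre of the mouth of the 26 mm hole (28 mm wide), in the plane of the sloping face; axes as rack_face
- hole14_floor (a point): centre of the floor of the 14 mm hole, 32 mm below its mouth; axes as rack_face
- hole18_floor (a point): centre of the floor of the 18 mm hole, 32 mm below its mouth; axes as rack_face
- hole22_floor (a point): centre of the floor of the 22 mm hole, 32 mm below its mouth; axes as rack_face
- strip (a joint): the dust strip, aluminium, 180 (along the row) x 36 x 5 mm, its top 6 mm above the face, covering all the holes. 0 = closed, grows (m) as it slides up the slope, along +x of the rack face, to its stop at 0.038 (fully open). Stays where it is left; takes about 4 N up the slope. The catch blocks it at 1.5 mm until it is aside
- strip_bar (a point): middle of the top of the strip's upright dark push bar, 28 mm above the rack face; the bar is 60 mm along the row, 8 mm thick in the slide direction, 22 mm tall. It moves with the strip
- catch (a joint): the catch, a small steel slide on the rack face just above the strip's upper edge, near the row's +y end. 0 = blocking the strip, grows (m) as it slides along +y of the rack face to its stop at 0.027; it has cleared the strip from 0.021 on. Stays where it is left; takes about 2 N
- catch_post (a point): middle of the top of the catch's upright dark post, 30 mm above the rack face; the post is 10 x 10 mm and 22 mm tall, on a foot 16 x 22 x 8 mm. It moves with the catch
- pad: round cork pad, 72 mm across, 5 mm thick, on which the one bit to be put away stands. Origin: centre of its underside. Stands left or right of the rack
- tray: rectangular grey tray board, 140 x 90 x 5 mm, on which the two other bits stand 76 mm apart. Origin: centre of its underside; x along its length. On the other side of the rack from the pad
- bit14: steel bit with a straight 14 mm shank 50 mm long (1.5 mm chamfer at the foot), narrowing at 52 mm to a dark round grip stem 12 mm across up to 82 mm. Origin: centre of its foot; z along it towards the grip. Loose, about 70 g, standing upright. Any of the three can be the one on the pad
- bit18: steel bit with a straight 18 mm shank 50 mm long (1.5 mm chamfer at the foot), narrowing at 52 mm to a dark round grip stem 12 mm across up to 82 mm. Origin: centre of its foot; z along it towards the grip. Loose, about 100 g, standing upright. Any of the three can be the one on the pad
- bit22: steel bit with a straight 22 mm shank 50 mm long (1.5 mm chamfer at the foot), narrowing at 52 mm to a dark round grip stem 12 mm across up to 82 mm. Origin: centre of its foot; z along it towards the grip. Loose, about 140 g, standing upright. Any of the three can be the one on the pad
- weight: a turned brass paperweight, loose, a bystander to leave alone. Origin: its underside
- paste_jar: a glass paste jar, loose, a bystander to leave alone. Origin: its underside
- eraser: a white eraser block 40 x 22 x 14 mm, loose, a bystander to leave alone. Origin: its underside
- brush: a paste brush lying on the table, loose, a bystander to leave alone

How it is judged:
On the way, in this order (a step that is already met when the one before it is completed fails the run):
1. the catch is slid clear of the strip (beyond 21 mm of its 27 mm) (value of joint catch above 0.021 m), for 0.1 s.
2. the dust strip is open (beyond 34 mm of its 38 mm) (value of joint strip above 0.034 m), for 0.1 s.
At the end, for the whole second after the job is handed in: The pad's bit rests in the hole of its diameter: foot within 6 mm of the floor centre, axis within 0.15 rad, still. The other two stand on the tray within 30 mm of their start. Strip open beyond 34 mm, catch beyond 21 mm; bystanders within 40 mm of their start (((distance between bit14 and hole14_floor below 0.006 m and angle between the z axis of bit14 and the z axis of rack_face, either way round below 0.15 rad and linear speed of bit14 below 0.03 m/s and distance of each of bit18, bit22 from where it was at the start of the episode below 0.03 m and angle between each of bit18, bit22's own z axis and vertical below 0.2 rad and horizontal distance between each of bit18, bit22 and tray below 0.075 m) or (distance between bit18 and hole18_floor below 0.006 m and angle between the z axis of bit18 and the z axis of rack_face, either way round below 0.15 rad and linear speed of bit18 below 0.03 m/s and distance of each of bit14, bit22 from where it was at the start of the episode below 0.03 m and angle between each of bit14, bit22's own z axis and vertical below 0.2 rad and horizontal distance between each of bit14, bit22 and tray below 0.075 m) or (distance between bit22 and hole22_floor below 0.006 m and angle between the z axis of bit22 and the z axis of rack_face, either way round below 0.15 rad and linear speed of bit22 below 0.03 m/s and distance of each of bit14, bit18 from where it was at the start of the episode below 0.03 m and angle between each of bit14, bit18's own z axis and vertical below 0.2 rad and horizontal distance between each of bit14, bit18 and tray below 0.075 m)) and value of joint strip above 0.034 m and value of joint catch above 0.021 m); the robot touches nothing.
It fails at once if weight moved more than 40 mm (distance of weight from where it was at the start of the episode above 0.04 m).
It fails at once if paste jar moved more than 40 mm (distance of paste_jar from where it was at the start of the episode above 0.04 m).
It fails at once if eraser moved more than 40 mm (distance of eraser from where it was at the start of the episode above 0.04 m).
It fails at once if brush moved more than 40 mm (distance of brush from where it was at the start of the episode above 0.04 m).
It also fails if it takes over 50 s, if anything falls off the work surface, if the arm or the gripper's body presses on something with over 40 N, if the wrist force passes 120 N, or if a joint passes its speed limit or range.

### The arm

A 6-joint arm with a two-finger parallel gripper is mounted at the origin on the work surface. World frame = base frame: x ahead of the robot, y to its left, z up, the work surface at z = 0. Lengths are in m, angles in rad, forces in N, time in s.
With the tool pointing down it reaches from about 0.275 to 0.725 m from the base axis. Payload 15.9 kg.
Tool frame: the origin (TCP) lies at the very end of the fingers, on their centre line; the grasp point (between the pads) lies behind it (bot.grip_depth is the z of the grasp point in the tool frame, in m); z points along the fingers, y is the line along which they close (so a half turn about z gives the same grasp; the last joint's range is limited). The gripper opens to 85 mm and grips with 20 to 120 N. Pads are 22 mm wide; open, the fingers measure 114 mm over their backs; the gripper's body (76 mm by 85 mm) begins 54 mm behind the grasp point. The pads swing forward as they close: fully open they stand 13 mm farther back than shut.
Start: joints at [1.149, 0.213, -0.034, 1.323, 0, 1.571], TCP at [0.205, 0.456, 0.231] pointing down, gripper open.
Joint ranges: [-2.98, 2.98], [-0.74, 1.72], [-1.14, 1.35], [-2.1, 2.04], [-1.57, 1.44], [-3.14, 3.14]. Speed limits (rad/s): [1.89, 1.89, 2.39, 2.57, 3.14, 3.14].

### API

Orientations are given as a unit quaternion [x, y, z, w].
In Python, from cell import bot gives the robot as it stands.
- The arm moves only by the tool servo_tool, never from a script. Its argument "commands" is a list of rows, each an object of numbers: "dx", "dy", "dz": the shift along the tool's x, y, z in mm; "ax", "ay", "az": the turn, a rotation vector about the tool's x, y, z in rad. A call has exactly 8 rows; each row shifts and turns the commanded pose from where the row before left it, along the tool's axes as they then stand; what a row does not reach is not made up. A row lasts 1/8 s, in which the tool goes at most 62.5 mm and 10.7 degrees, less where a joint would pass 70% of its speed; a pose out of reach is approached as far as the arm can. A call with a gripper value outside its range is refused whole. "fingers" is the opening, from 0 (shut) to 1 (fully open), set as the call begins (left out, the last holds). The fingers move at their own pace and stop on an object; the grip force is fixed at half the most. Time passes only in rows, so rows that do not move let the fingers close, or fill a call up. It gives the time, the measured TCP pose, the force, the opening and the grip force at its end, in the units of the state.
- bot.state(): the state, without advancing time (a new reading comes with each control period).
- bot.read_camera(name): name is "scene" or "top"; returns a dict with "pixels" (400x640x3 uint8, blue, green, red), "range_z" (400x640 float32, m along the optical axis (not along the pixel's ray), 0 where there is no reading), "mtx" (3x3 intrinsics, pixels), "camera_from_world" (4x4, takes a point from world to camera coordinates). Camera axes: x right, y down, z forward; pixel columns grow to the right and rows downward; lengths in m; the calibration is good to about 2 mm. A picture is of the moment at which its call begins.
- bot.finish_job(): hands the job in; it is judged then, once.
Trained networks look in the newest picture that a camera, given by its name, has taken for a name from the list of things; names that differ only in an ending like _2 or _b are one class to them, and where a whole thing is asked for, a point or a joint stands for the part that bears it (a point fixed in the world has none). Each returns a list of dicts, best first, with "conf" (0 to 1); they miss things now and then, are a little off and sometimes report something else, mostly with a low value. They report only what shows in the picture. A call takes as long as a camera call.
- bot.find_in(camera, label): "centre" ([x, y, z] in m, in world coordinates, good to about 4 mm: the middle of the surface that is visible of it).
- bot.masks_of(camera, label): "region" (400x640 bool, what is visible of it).
- bot.landmark_of(camera, label): "centre" ([x, y, z] in m, in world coordinates, good to about 4 mm: a listed point, or the origin of a listed thing).
The state is a dict: "time_s": time; "qpos": joint angles; "qvel": joint speeds; "joint_efforts": joint torques, N m; "tcp_pos": TCP position; "tool_rot": TCP orientation; "contact_force": force on the tool from outside, world axes, zero at the start; "torque": the same for the moment, N m; "width": finger opening in m; "finger_force": force on a finger pad.
Only numpy, scipy, OpenCV 4.12 (cv2) and the standard library are available. Lean on these libraries where they do the work, as an engineer would, in place of code of your own. Each camera call takes 0.05 s, during which the arm holds its last target. There are 200 camera calls.

## Working session

There is one attempt and no reset: what is moved stays moved. The work goes in short steps, Python scripts to look and compute and a tool call to move; the robot and the scene stay as the last step left them, time stands still between calls to the robot, and variables do not carry over. Pictures are saved under pics/ and viewed, at most 10 in all, crops included, and the job is handed in when it is done.

Besides the shell and the picture viewer there is one more tool, called as name([rows], argument=value, ...), one row to a line, values as JSON. servo_tool: Moves the arm, as the interface text tells. Its arguments: {"type":"object","properties":{"commands":{"type":"array","items":{"type":"object","properties":{"dx":{"type":"number"},"dy":{"type":"number"},"dz":{"type":"number"},"ax":{"type":"number"},"ay":{"type":"number"},"az":{"type":"number"}}}},"fingers":{"type":"number"}},"required":["commands"]}

```bash
ls; mkdir -p pics; python3 - <<'E'
from cell import bot
import cv2,numpy as np
s=bot.state();print(s['time_s'],s['tcp_pos'],s['tool_rot'],s['width'],bot.grip_depth)
for c in ['scene','top']:
    r=bot.read_camera(c);cv2.imwrite(f'pics/{c}0.png',r['pixels'])
    np.savez(f'{c}0.npz',**r)
    for l in ['rack_face','rack','hole10_mouth','hole14_mouth','hole18_mouth','hole22_mouth','hole26_mouth','strip_bar','catch_post','pad','tray','bit14','bit18','bit22','weight','paste_jar','eraser','brush']:
        try:
            d=bot.landmark_of(c,l);print(c,l,[(np.round(e['centre'],4).tolist(),round(e['conf'],2)) for e in d[:2]])
        except Exception as e: print(c,l,e)
print(bot.state()['time_s'])
E
```

```text
pics
0.0 [0.20457823 0.45587208 0.23082118] [ 2.09346954e-01  9.77841275e-01 -5.30668646e-04 -1.08590280e-04] 0.08498881437116479 -0.0187
scene rack_face [([0.5815, -0.008, 0.0788], 0.65)]
scene rack [([0.5797, -0.0026, 0.0017], 0.9), ([0.5746, -0.0447, 0.0312], 0.42)]
scene hole10_mouth [([0.5537, -0.0769, 0.0629], 0.55)]
scene hole14_mouth [([0.5553, -0.0457, 0.0606], 0.67), ([0.5495, 0.0302, 0.0651], 0.41)]
scene hole18_mouth [([0.4826, -0.3179, -0.0031], 0.72)]
scene hole22_mouth [([0.546, 0.0283, 0.063], 0.89)]
scene hole26_mouth [([0.5478, 0.0656, 0.0633], 0.69), ([0.5582, 0.0771, 0.1025], 0.31)]
scene strip_bar [([0.5401, -0.0057, 0.0837], 0.69), ([0.5679, -0.0062, 0.0318], 0.39)]
scene catch_post [([0.5566, 0.0758, 0.1004], 0.56)]
scene pad [([0.4833, -0.3153, -0.0032], 0.51)]
scene tray [([0.486, 0.3027, 0.0009], 0.6)]
scene bit14 [([0.4549, 0.3282, 0.006], 0.86), ([0.4874, -0.3113, 0.0042], 0.68)]
scene bit18 [([0.4549, 0.3282, 0.006], 0.86), ([0.4874, -0.3113, 0.0042], 0.68)]
scene bit22 [([0.4549, 0.3282, 0.006], 0.86), ([0.4874, -0.3113, 0.0042], 0.68)]
scene weight [([0
[... 764 characters left out ...]
 -0.002, 0.0742], 0.75)]
top catch_post [([0.5583, 0.0738, 0.1019], 0.49), ([0.4938, -0.3121, 0.0043], 0.44)]
top pad [([0.4903, -0.3185, -0.0025], 0.69), ([0.5343, -0.0071, 0.0831], 0.51)]
top tray [([0.4852, 0.3028, -0.0026], 0.84), ([0.5533, 0.0293, 0.0655], 0.43)]
top bit14 [([0.4486, 0.3258, 0.0057], 0.45), ([0.491, -0.3094, 0.0041], 0.38)]
top bit18 [([0.4486, 0.3258, 0.0057], 0.45), ([0.491, -0.3094, 0.0041], 0.38)]
top bit22 [([0.4486, 0.3258, 0.0057], 0.45), ([0.491, -0.3094, 0.0041], 0.38)]
top weight [([0.6603, 0.2774, -0.0009], 0.82)]
top paste_jar [([0.6757, -0.3211, 0.0045], 0.69)]
top eraser [([0.3934, 0.0802, -0.0039], 0.49)]
top brush [([0.3614, -0.1033, -0.0018], 0.93)]
1.9
```

View pics/scene0.png

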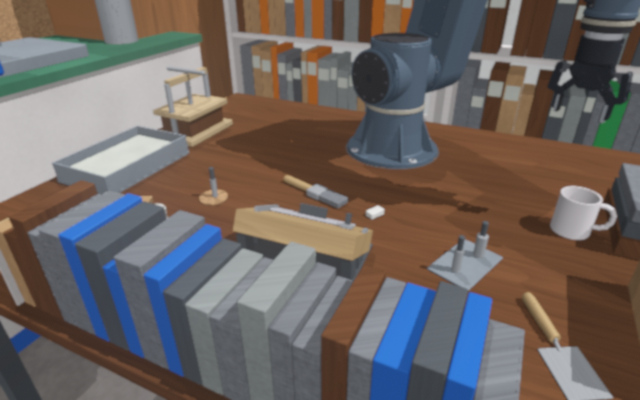

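View pics/top0.png

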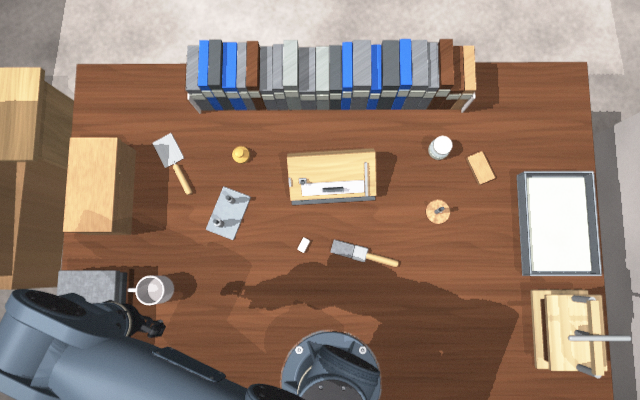

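The scene view shows the lone bit on the pad at (213,180) and the tray bits at (460,255) and (482,240). The top view shows the rack at (330,176), its catch at about (303,182), the strip bar at (333,189), the pad at (438,211) and the tray at (228,213). Next I'll fit the rack pose and measure the bit diameters.

```bash
cat > h.py <<'E'
import numpy as np,cv2
from scipy.optimize import least_squares
from scipy.spatial.transform import Rotation as R
def cloud(r):
    z=r['range_z'];K=r['mtx'];v,u=np.indices(z.shape)
    p=np.stack([(u-K[0,2])*z/K[0,0],(v-K[1,2])*z/K[1,1],z],-1)
    T=np.linalg.inv(r['camera_from_world']);return p@T[:3,:3].T+T[:3,3]
def proj(r,P):
    T=r['camera_from_world'];p=np.atleast_2d(P)@T[:3,:3].T+T[:3,3];p=p@r['mtx'].T;return p[:,:2]/p[:,2:]
def face_rot(yaw): return R.from_euler('z',yaw)*R.from_euler('y',-np.radians(28))
E
python3 - <<'E'
from h import *
from cell import bot
s=dict(np.load('scene0.npz'));t=dict(np.load('top0.npz'))
lm={'rack_face':[0,0,0],'hole10_mouth':[-33,-72,0],'hole14_mouth':[-33,-36,0],'hole18_mouth':[-33,0,0],'hole22_mouth':[-33,36,0],'hole26_mouth':[-33,72,0]}
A=[];B=[]
for rep in range(2):
  for c in ['top','scene']:
    bot.read_camera(c)
    for l,m in lm.items():
        for d in bot.landmark_of(c,l)[:1]:
            if d['conf']>.5: A.append(m);B.append(d['centre'])
    for l in ['strip_bar','catch_post','pad','bit14','tray']:
        print(c,l,[(np.round(e['centre'],4).tolist(),round(e['conf'],2)) for e in bot.landmark_of(c,l)[:3]])
A=np.array(A)/1e3;B=np.array(B)
f=lambda x:(face_rot(x[2]).apply(A)+[x[0],x[1],.077]-B).ravel()
o=least_squares(f,[.58,0,0],loss='soft_l1',f_scale=.004);print('fit',o.x,'yawdeg',np.degrees(o.x[2]),np.median(abs(o.fun)))
# depth plane of face (top cam)
for n,r in (('top',t),('scene',s)):
    P=cloud(r);q=face_rot(o.x[2]).inv().apply((P-[o.x[0],o.x[1],.077]).reshape(-1,3)).reshape(P.shape)
    m=(q[...,0]>.02)&(q[...,0]<.06)&(abs(q[...,1])<.085)&(abs(q[...,2])<.012)&(r['range_z']>0)
    if m.sum()>20:
        X=P[m];c=X.mean(0);_,_,V=np.linalg.svd(X-c);nn=V[2]*np.sign(V[2,2]);print(n,m.sum(),c,nn,'tilt',np.degrees(np.arccos(nn[2])),'yaw',np.degrees(np.arctan2(-nn[1],-nn[0])),'meanq',q[m].mean(0))
    a=np.array([[-.065,-.125,0],[.065,-.125,0],[.065,.125,0],[-.065,.125,0],[-.015,0,.028],[-.033,-.072,.006],[-.033,.072,.006]])
    print(np.round(proj(r,face_rot(o.x[2]).apply(a)+[o.x[0],o.x[1],.077]),1).tolist())
b1=cv2.resize(s['pixels'][160:215,185:240],(390,390),interpolation=3);b2=cv2.resize(s['pixels'][215:270,440:495],(390,390),interpolation=3)
cv2.imwrite('pics/bits.png',np.hstack([b1,b2]))
cv2.imwrite('pics/rack.png',cv2.resize(t['pixels'][140:215,275:390],(800,522),interpolation=3))
for nm in ((.488,-.313),(.449,.326),(.52,.28)):
    print(proj(s,[*nm,.03]),)
E
```

```text
top strip_bar [([0.5368, -0.0083, 0.0868], 0.72)]
top catch_post [([0.5544, 0.0282, 0.0604], 0.62), ([0.5519, -0.0417, 0.0632], 0.51)]
top pad [([0.4885, -0.3213, 0.001], 0.57)]
top bit14 [([0.4907, -0.3121, 0.0052], 0.62), ([0.4524, 0.325, 0.0058], 0.6), ([0.5186, 0.2967, 0.0065], 0.42)]
top tray [([0.4839, 0.3073, -0.0028], 0.58), ([0.5171, 0.2955, 0.0076], 0.18)]
scene strip_bar [([0.5413, -0.0063, 0.0854], 0.88), ([0.3617, -0.1023, 0.0034], 0.51)]
scene catch_post [([0.5562, 0.0761, 0.1], 0.61)]
scene pad [([0.484, -0.3196, -0.0031], 0.84)]
scene bit14 [([0.4563, 0.3293, 0.0077], 0.93), ([0.5204, 0.2928, 0.0042], 0.78), ([0.4871, -0.3126, 0.0056], 0.53)]
scene tray [([0.4903, 0.3043, 0.002], 0.92)]
top strip_bar [([0.5353, -0.0111, 0.0872], 0.77)]
top catch_post [([0.5604, 0.0769, 0.102], 0.44)]
top pad [([0.4903, -0.3204, -0.0044], 0.8)]
top bit14 [([0.4521, 0.3227, 0.0059], 0.47), ([0.5176, 0.2946, 0.0041], 0.42)]
top tray [([0.4834, 0.3062, -0.0019], 0.75), ([0.5791, -0.006, 0.0009], 0.47), ([0.491, -0.3219, -0.0027], 0.16)]
scene strip_bar [([0.5402, -0.0038, 0.085], 0.73), (
[... 424 characters left out ...]
82473 0.0018992613013715
top 807 [ 0.61540147 -0.00427165  0.09666875] [-0.47664652 -0.02413398  0.87876371] tilt 28.50641234542333 yaw 2.8985747913366535 meanq [0.04009556 0.0002695  0.00095705]
[[375.8, 196.8], [375.6, 153.4], [287.1, 157.1], [290.1, 200.4], [332.6, 185.3], [357.6, 187.8], [307.6, 189.9]]
scene 253 [ 0.61641469 -0.00176636  0.09608941] [-0.47059141 -0.02806811  0.8819047 ] tilt 28.127013082872136 yaw 3.4133246282301086 meanq [ 4.08081764e-02  2.73112283e-03 -7.79969380e-05]
[[266.5, 205.5], [235.9, 207.5], [354.7, 236.1], [372.0, 229.9], [310.6, 205.2], [281.5, 208.2], [344.0, 222.6]]
[[214.37913314 187.45098908]]
[[480.12956485 243.96894301]]
[[450.47573065 257.879028  ]]
```

View pics/bits.png

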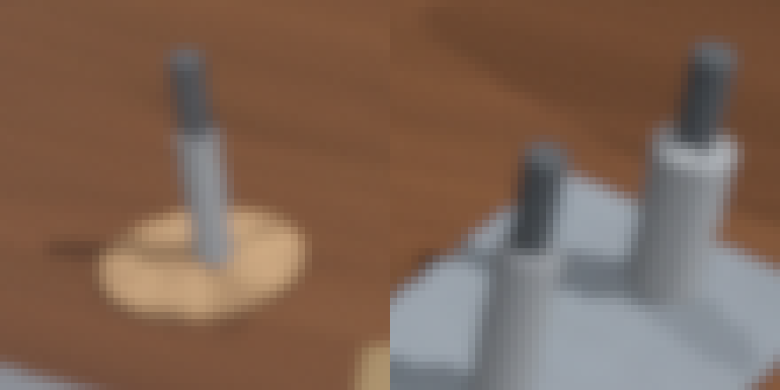

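View pics/rack.png

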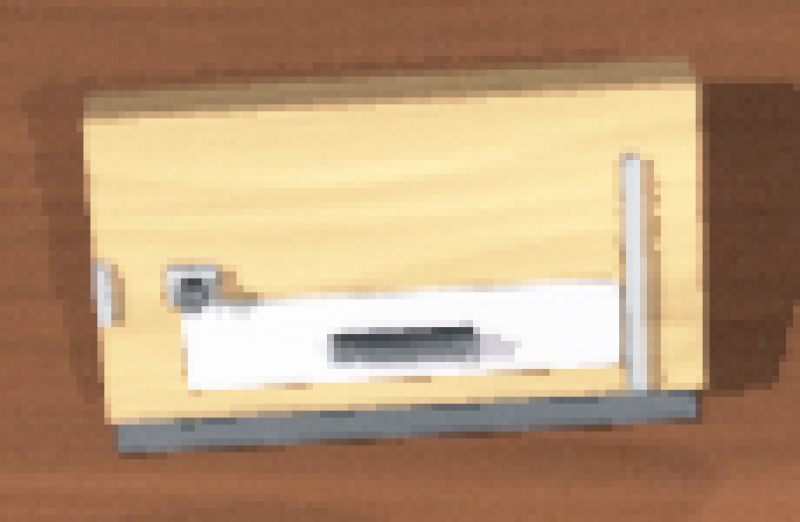

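The pad's bit has a shank only slightly wider than its 12 mm stem (43 px against 35 px in the crop), so it is bit14. The tray bits are the 18 mm and 22 mm ones. In the rack crop the face corners are at (85,118), (695,85), (707,388) and (105,422), the catch post at (195,290) and the bar at (400,345). The yaw comes out near 3°.

```bash
cat >> h.py <<'E'
import json
def load(): return json.load(open('rack.json'))
def plan(pos,face=True,yaw=None,rot=None):
    """target TCP: face coords (mm) tilted tool, or world (m) pointing down; tool x=-face x, y=+face y"""
    from cell import bot
    k=load();F=face_rot(k['yaw']);flip=R.from_euler('y',np.pi)
    if face: T=F.apply(np.array(pos)/1e3)+[k['x'],k['y'],.077];Q=F*flip
    else: T=np.array(pos);Q=R.from_euler('z',k['yaw'] if yaw is None else yaw)*flip
    s=bot.state();q=R.from_quat(s['tool_rot']);f=F.inv().apply(np.array(s['tcp_pos'])-[k['x'],k['y'],.077])*1e3
    print('t',round(s['time_s'],2),'now face',f.round(1),'world',np.round(s['tcp_pos'],4),'target',T.round(4),'shift(tool now) mm',(q.inv().apply(T-s['tcp_pos'])*1e3).round(1),'shift in target axes',(Q.inv().apply(T-s['tcp_pos'])*1e3).round(1),'turn',(q.inv()*Q).as_rotvec().round(3),'q',np.round(s['qpos'],2),'F',np.round(s['contact_force'],1),'w',round(s['width'],4))
E
python3 - <<'E'
from h import *
t=dict(np.load('top0.npz'))
px=np.array([[286.8,156.5],[374.5,151.8],[376.2,195.3],[289.7,200.2]])
a=np.array([[.065,.125,0],[.065,-.125,0],[-.065,-.125,0],[-.065,.125,0]])
o=least_squares(lambda x:(proj(t,face_rot(x[2]).apply(a)+[x[0],x[1],.077])-px).ravel(),[.58,-.006,.05])
print(o.x,np.degrees(o.x[2]),o.fun.round(2))
x,y,yaw=o.x; x=(x+.5805)/2;y=(y-.006)/2;yaw=.053
json.dump(dict(x=x,y=y,yaw=yaw),open('rack.json','w'));print(x,y)
F=face_rot(yaw)
for p in ([.5575,.0758,.1006],[.538,-.0072,.086]): print(F.inv().apply(np.array(p)-[x,y,.077])*1e3)
plan([-10,52,60])
print(t['camera_from_world'])
E
```

```text
[ 0.5833679  -0.00498814  0.05497443] 3.1498028156402365 [-0.26  0.25  0.42  0.   -0.5  -0.07  0.33 -0.19]
0.5819339501486115 -0.0054940683985748385
[-6.66160061 82.47431077 30.27068907]
[-34.59145551   0.6238732   28.58573361]
t 4.3 now face [-238.6  481.   301.6] world [0.2047 0.4561 0.2313] target [0.5422 0.0445 0.1253] shift(tool now) mm [-476.5 -237.4  106. ] shift in target axes [-228.6 -429.   241.6] turn [-0.116 -0.479 -0.465] q [ 1.15  0.21 -0.03  1.32 -0.    1.57] F [-0.7  0.8 -0.2] w 0.0858
[[ 2.61718169e-04 -9.99940947e-01 -1.08643667e-02  2.19112315e-02]
 [-9.89883143e-01  1.28243342e-03 -1.41879240e-01  5.16956498e-01]
 [ 1.41884794e-01  1.07915858e-02 -9.89824351e-01  1.40781972e+00]
 [ 0.00000000e+00  0.00000000e+00  0.00000000e+00  1.00000000e+00]]
```

servo_tool([
  {"dx": -50, "dy": -25},
  {"dx": -50, "dy": -25},
  {"dx": -50, "dy": -25},
  {"dx": -50, "dy": -25},
  {"dx": -50, "dy": -25},
  {"dx": -50, "dy": -25},
  {"dx": -50, "dy": -25},
  {"dx": -50, "dy": -25},
], fingers=0)

```text
invalid input at $.commands[0]: expected keys dx, dy, dz, ax, ay, az
```

servo_tool([
  {"ax": -0.03, "ay": -0.12, "az": -0.116},
  {"ax": -0.03, "ay": -0.12, "az": -0.116},
  {"ax": -0.03, "ay": -0.12, "az": -0.116},
  {"ax": -0.03, "ay": -0.12, "az": -0.116},
  {},
  {},
  {},
  {},
])

```text
invalid input at $.commands[0]: expected keys dx, dy, dz, ax, ay, az
```

```bash
python3 -c "
from h import *
plan([-8,52,60])"
```

```text
t 4.3 now face [-238.6  481.   301.6] world [0.2047 0.4561 0.2313] target [0.544  0.0446 0.1262] shift(tool now) mm [-478.1 -236.6  105.1] shift in target axes [-230.6 -429.   241.6] turn [-0.116 -0.479 -0.465] q [ 1.15  0.21 -0.03  1.32 -0.    1.57] F [-0.7  0.8 -0.2] w 0.0858
```

All keys are needed in every row.

servo_tool([
  {"dx": -50, "dy": -25, "dz": 0, "ax": 0, "ay": 0, "az": 0},
  {"dx": -50, "dy": -25, "dz": 0, "ax": 0, "ay": 0, "az": 0},
  {"dx": -50, "dy": -25, "dz": 0, "ax": 0, "ay": 0, "az": 0},
  {"dx": -50, "dy": -25, "dz": 0, "ax": 0, "ay": 0, "az": 0},
  {"dx": -50, "dy": -25, "dz": 0, "ax": 0, "ay": 0, "az": 0},
  {"dx": -50, "dy": -25, "dz": 0, "ax": 0, "ay": 0, "az": 0},
  {"dx": -50, "dy": -25, "dz": 0, "ax": 0, "ay": 0, "az": 0},
  {"dx": -50, "dy": -25, "dz": 0, "ax": 0, "ay": 0, "az": 0},
], fingers=0)

```text
time_s: 5.3
tcp_pos: [0.4888, 0.1083, 0.2315]
tool_rot: [0.209, 0.978, 0.0, 0.0]
contact_force: [0.9, 1.3, 0.2]
width: 0.0
finger_force: 0.0
```

servo_tool([
  {"dx": 0, "dy": 0, "dz": 0, "ax": -0.023, "ay": -0.096, "az": -0.093},
  {"dx": 0, "dy": 0, "dz": 0, "ax": -0.023, "ay": -0.096, "az": -0.093},
  {"dx": 0, "dy": 0, "dz": 0, "ax": -0.023, "ay": -0.096, "az": -0.093},
  {"dx": 0, "dy": 0, "dz": 0, "ax": -0.023, "ay": -0.096, "az": -0.093},
  {"dx": 0, "dy": 0, "dz": 0, "ax": -0.023, "ay": -0.096, "az": -0.093},
  {"dx": 0, "dy": 0, "dz": 0, "ax": 0, "ay": 0, "az": 0},
  {"dx": 0, "dy": 0, "dz": 0, "ax": 0, "ay": 0, "az": 0},
  {"dx": 0, "dy": 0, "dz": 0, "ax": 0, "ay": 0, "az": 0},
])

```text
time_s: 6.3
tcp_pos: [0.4886, 0.1101, 0.2317]
tool_rot: [-0.025, 0.97, 0.006, 0.242]
contact_force: [-0.4, -0.2, -0.3]
width: 0.0004
finger_force: 0.0
```

```bash
python3 -c "
from h import *
plan([-8,52,60])"
```

```text
t 6.3 now face [ -4.3 120.4 177.5] world [0.4886 0.1101 0.2317] target [0.544  0.0446 0.1262] shift(tool now) mm [  3.6 -68.3 117.6] shift in target axes [  3.7 -68.4 117.5] turn [-0.001 -0.    -0.001] q [ 0.29 -0.2  -0.58  0.71 -0.11  0.21] F [-0.4 -0.2 -0.3] w 0.0004
```

servo_tool([
  {"dx": 2, "dy": -34, "dz": 0, "ax": 0, "ay": 0, "az": 0},
  {"dx": 2, "dy": -34, "dz": 0, "ax": 0, "ay": 0, "az": 0},
  {"dx": 0, "dy": 0, "dz": 45, "ax": 0, "ay": 0, "az": 0},
  {"dx": 0, "dy": 0, "dz": 45, "ax": 0, "ay": 0, "az": 0},
  {"dx": 0, "dy": 0, "dz": 40, "ax": 0, "ay": 0, "az": 0},
  {"dx": 0, "dy": 0, "dz": 20, "ax": 0, "ay": 0, "az": 0},
  {"dx": 0, "dy": 0, "dz": 12, "ax": 0, "ay": 0, "az": 0},
  {"dx": 0, "dy": 0, "dz": 0, "ax": 0, "ay": 0, "az": 0},
])

```text
time_s: 7.3
tcp_pos: [0.564, 0.0457, 0.086]
tool_rot: [-0.025, 0.97, 0.006, 0.241]
contact_force: [0.4, -0.5, -0.5]
width: 0.0002
finger_force: 0.0
```

servo_tool([
  {"dx": 0, "dy": 5, "dz": 0, "ax": 0, "ay": 0, "az": 0},
  {"dx": 0, "dy": 5, "dz": 0, "ax": 0, "ay": 0, "az": 0},
  {"dx": 0, "dy": 5, "dz": 0, "ax": 0, "ay": 0, "az": 0},
  {"dx": 0, "dy": 5, "dz": 0, "ax": 0, "ay": 0, "az": 0},
  {"dx": 0, "dy": 5, "dz": 0, "ax": 0, "ay": 0, "az": 0},
  {"dx": 0, "dy": 4, "dz": 0, "ax": 0, "ay": 0, "az": 0},
  {"dx": 0, "dy": 0, "dz": 0, "ax": 0, "ay": 0, "az": 0},
  {"dx": 0, "dy": 0, "dz": 0, "ax": 0, "ay": 0, "az": 0},
])

```text
time_s: 8.3
tcp_pos: [0.5621, 0.0748, 0.0863]
tool_rot: [-0.026, 0.97, 0.006, 0.242]
contact_force: [-0.3, -0.2, 0.5]
width: -0.0002
finger_force: 0.0
```

```bash
python3 -c "
from h import *
plan([-8,90,14])"
```

```text
t 8.3 now face [-9.3 81.2 15.5] world [0.5621 0.0748 0.0863] target [0.5635 0.0837 0.0856] shift(tool now) mm [-1.3  8.8  1.5] shift in target axes [-1.3  8.8  1.5] turn [-0.001  0.     0.   ] q [ 0.16  0.07 -0.74  0.27 -0.05  0.1 ] F [-0.3 -0.2  0.5] w -0.0002
```

servo_tool([
  {"dx": 0, "dy": 3, "dz": 0, "ax": 0, "ay": 0, "az": 0},
  {"dx": 0, "dy": 3, "dz": 0, "ax": 0, "ay": 0, "az": 0},
  {"dx": 0, "dy": 2, "dz": 0, "ax": 0, "ay": 0, "az": 0},
  {"dx": 0, "dy": 2, "dz": 0, "ax": 0, "ay": 0, "az": 0},
  {"dx": 0, "dy": 1, "dz": 0, "ax": 0, "ay": 0, "az": 0},
  {"dx": 0, "dy": 1, "dz": 0, "ax": 0, "ay": 0, "az": 0},
  {"dx": 0, "dy": 1, "dz": 0, "ax": 0, "ay": 0, "az": 0},
  {"dx": 0, "dy": 1, "dz": 0, "ax": 0, "ay": 0, "az": 0},
])

```text
time_s: 9.3
tcp_pos: [0.5615, 0.0854, 0.0863]
tool_rot: [-0.024, 0.97, 0.002, 0.242]
contact_force: [-1.7, -30.6, 4.4]
width: 0.0003
finger_force: 15.7
```

```bash
python3 - <<'E'
from h import *
from cell import bot
plan([-8,90,14])
for c in ('top','scene'):
    r=bot.read_camera(c);print(c,[(np.round(e['centre'],4).tolist(),round(e['conf'],2)) for e in bot.landmark_of(c,'catch_post')[:2]])
    k=load();print([(face_rot(k['yaw']).inv().apply(np.array(e['centre'])-[k['x'],k['y'],.077])*1e3).round(1) for e in bot.landmark_of(c,'catch_post')[:2]])
    if c=='top': a=cv2.resize(r['pixels'][140:215,275:390],(613,400),interpolation=3)
cv2.imwrite('pics/catch.png',a)
E
```

```text
t 9.3 now face [-9.4 91.8 15.5] world [0.5615 0.0854 0.0863] target [0.5635 0.0837 0.0856] shift(tool now) mm [-1.4 -1.8  1.5] shift in target axes [-1.4 -1.8  1.5] turn [-0.009  0.    -0.002] q [ 0.19  0.08 -0.73  0.28 -0.07  0.12] F [ -1.7 -30.6   4.4] w 0.0003
top [([0.5548, 0.1003, 0.0987], 0.55)]
[array([ -8.8, 107.1,  29.2])]
scene [([0.5554, 0.0996, 0.1015], 0.54)]
[array([ -7. , 106.4,  31.5])]
```

The fingers met the catch stop: 30 N, and the post has moved about 25 mm. Next I back off and go round to the strip bar.

servo_tool([
  {"dx": 0, "dy": -8, "dz": 0, "ax": 0, "ay": 0, "az": 0},
  {"dx": 0, "dy": 0, "dz": -30, "ax": 0, "ay": 0, "az": 0},
  {"dx": 12, "dy": -30, "dz": 0, "ax": 0, "ay": 0, "az": 0},
  {"dx": 18, "dy": -28, "dz": 0, "ax": 0, "ay": 0, "az": 0},
  {"dx": 19, "dy": -25, "dz": 0, "ax": 0, "ay": 0, "az": 0},
  {"dx": 0, "dy": 0, "dz": 20, "ax": 0, "ay": 0, "az": 0},
  {"dx": 0, "dy": 0, "dz": 12, "ax": 0, "ay": 0, "az": 0},
  {"dx": 0, "dy": 0, "dz": 0, "ax": 0, "ay": 0, "az": 0},
])

```text
time_s: 10.6
tcp_pos: [0.524, -0.0041, 0.0611]
tool_rot: [-0.026, 0.97, 0.006, 0.241]
contact_force: [0.4, 0.1, -0.5]
width: -0.0001
finger_force: 0.0
```

```bash
python3 -c "
from h import *
plan([-12,0,13])"
```

```text
t 10.6 now face [-58.5   4.5  13.1] world [ 0.524  -0.0041  0.0611] target [ 0.5653 -0.0064  0.0828] shift(tool now) mm [-46.5  -4.5   0. ] shift in target axes [-46.5  -4.5   0.1] turn [-0.    -0.001  0.   ] q [-0.03  0.03 -0.87  0.19  0.04 -0.07] F [ 0.4  0.1 -0.5] w -0.0001
```

View pics/catch.png

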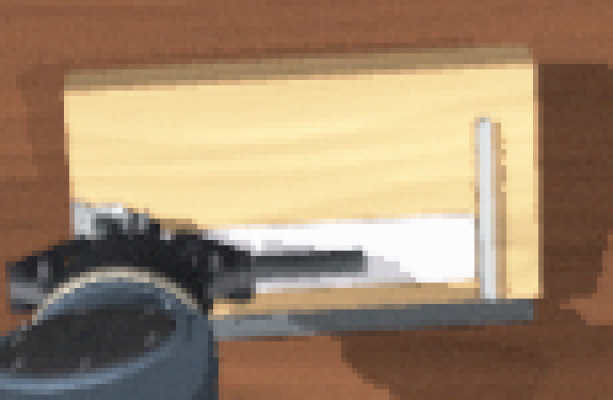

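The crop shows the catch foot up against the stop at (90,215). Next I push the strip.

servo_tool([
  {"dx": -7, "dy": -2, "dz": 0, "ax": 0, "ay": 0, "az": 0},
  {"dx": -6, "dy": -2, "dz": 0, "ax": 0, "ay": 0, "az": 0},
  {"dx": -6, "dy": 0, "dz": 0, "ax": 0, "ay": 0, "az": 0},
  {"dx": -6, "dy": 0, "dz": 0, "ax": 0, "ay": 0, "az": 0},
  {"dx": -6, "dy": 0, "dz": 0, "ax": 0, "ay": 0, "az": 0},
  {"dx": -6, "dy": 0, "dz": 0, "ax": 0, "ay": 0, "az": 0},
  {"dx": -4, "dy": 0, "dz": 0, "ax": 0, "ay": 0, "az": 0},
  {"dx": -3, "dy": 0, "dz": 0, "ax": 0, "ay": 0, "az": 0},
])

```text
time_s: 11.6
tcp_pos: [0.5633, -0.0063, 0.0825]
tool_rot: [-0.026, 0.97, 0.006, 0.242]
contact_force: [-4.4, 1.4, -0.1]
width: -0.0001
finger_force: 1.9
```

servo_tool([
  {"dx": -1, "dy": 0, "dz": 0, "ax": 0, "ay": 0, "az": 0},
  {"dx": -1, "dy": 0, "dz": 0, "ax": 0, "ay": 0, "az": 0},
  {"dx": -1, "dy": 0, "dz": 0, "ax": 0, "ay": 0, "az": 0},
  {"dx": -1, "dy": 0, "dz": 0, "ax": 0, "ay": 0, "az": 0},
  {"dx": 0, "dy": 0, "dz": 0, "ax": 0, "ay": 0, "az": 0},
  {"dx": 0, "dy": 0, "dz": 0, "ax": 0, "ay": 0, "az": 0},
  {"dx": 0, "dy": 0, "dz": 0, "ax": 0, "ay": 0, "az": 0},
  {"dx": 0, "dy": 0, "dz": 0, "ax": 0, "ay": 0, "az": 0},
])

```text
time_s: 12.6
tcp_pos: [0.5663, -0.0062, 0.0841]
tool_rot: [-0.026, 0.97, 0.006, 0.242]
contact_force: [-5.3, 2.6, -0.7]
width: -0.0004
finger_force: 2.4
```

```bash
python3 -c "
from h import *
plan([-12,0,13])"
```

```text
t 12.6 now face [-10.4   0.1  13.6] world [ 0.5663 -0.0062  0.0841] target [ 0.5653 -0.0064  0.0828] shift(tool now) mm [ 1.6 -0.1  0.6] shift in target axes [ 1.6 -0.1  0.6] turn [-0.001 -0.    -0.   ] q [-0.03  0.07 -0.74  0.26  0.04 -0.08] F [-5.3  2.6 -0.7] w -0.0004
```

Only sliding friction so far, so I keep pushing to the stop.

servo_tool([
  {"dx": -1, "dy": 0, "dz": 0, "ax": 0, "ay": 0, "az": 0},
  {"dx": -1, "dy": 0, "dz": 0, "ax": 0, "ay": 0, "az": 0},
  {"dx": -1, "dy": 0, "dz": 0, "ax": 0, "ay": 0, "az": 0},
  {"dx": -1, "dy": 0, "dz": 0, "ax": 0, "ay": 0, "az": 0},
  {"dx": -1, "dy": 0, "dz": 0, "ax": 0, "ay": 0, "az": 0},
  {"dx": 0, "dy": 0, "dz": 0, "ax": 0, "ay": 0, "az": 0},
  {"dx": 0, "dy": 0, "dz": 0, "ax": 0, "ay": 0, "az": 0},
  {"dx": 0, "dy": 0, "dz": 0, "ax": 0, "ay": 0, "az": 0},
])

```text
time_s: 13.6
tcp_pos: [0.5669, -0.0062, 0.0835]
tool_rot: [-0.025, 0.971, 0.006, 0.238]
contact_force: [-27.6, -0.3, 3.5]
width: 0.0003
finger_force: 11.6
```

```bash
python3 -c "
from h import *
plan([-12,0,13])"
```

```text
t 13.6 now face [-10.3   0.1  12.9] world [ 0.5669 -0.0062  0.0835] target [ 0.5653 -0.0064  0.0828] shift(tool now) mm [ 1.7 -0.1 -0.1] shift in target axes [ 1.7 -0.1 -0.1] turn [-0.001 -0.008 -0.001] q [-0.03  0.08 -0.74  0.28  0.04 -0.08] F [-27.6  -0.3   3.5] w 0.0003
```

At the stop with 27 N. I retreat, level the tool, and move towards the pad while opening the fingers.

servo_tool([
  {"dx": 8, "dy": 0, "dz": 0, "ax": 0, "ay": 0, "az": 0},
  {"dx": 0, "dy": 0, "dz": -60, "ax": 0, "ay": 0, "az": 0},
  {"dx": 0, "dy": 0, "dz": -60, "ax": 0, "ay": 0, "az": 0},
  {"dx": 0, "dy": 0, "dz": -20, "ax": 0, "ay": 0, "az": 0},
  {"dx": 0, "dy": 0, "dz": 0, "ax": 0, "ay": 0.163, "az": 0},
  {"dx": 0, "dy": 0, "dz": 0, "ax": 0, "ay": 0.163, "az": 0},
  {"dx": 0, "dy": 0, "dz": 0, "ax": 0, "ay": 0.163, "az": 0},
  {"dx": 0, "dy": 0, "dz": 0, "ax": 0, "ay": 0, "az": 0},
])

```text
time_s: 14.6
tcp_pos: [0.5004, -0.0097, 0.2044]
tool_rot: [-0.026, 1.0, -0.001, -0.002]
contact_force: [0.2, 0.3, -1.3]
width: 0.0001
finger_force: 0.0
```

servo_tool([
  {"dx": 12, "dy": -50, "dz": 0, "ax": 0, "ay": 0, "az": 0},
  {"dx": 12, "dy": -50, "dz": 0, "ax": 0, "ay": 0, "az": 0},
  {"dx": 12, "dy": -50, "dz": 0, "ax": 0, "ay": 0, "az": 0},
  {"dx": 12, "dy": -50, "dz": 0, "ax": 0, "ay": 0, "az": 0},
  {"dx": 12, "dy": 0, "dz": 0, "ax": 0, "ay": 0, "az": 0},
  {"dx": 0, "dy": 0, "dz": 0, "ax": 0, "ay": 0, "az": 0},
  {"dx": 0, "dy": 0, "dz": 0, "ax": 0, "ay": 0, "az": 0},
  {"dx": 0, "dy": 0, "dz": 0, "ax": 0, "ay": 0, "az": 0},
], fingers=0.6)

```text
time_s: 15.6
tcp_pos: [0.4493, -0.2118, 0.2069]
tool_rot: [-0.027, 1.0, -0.001, 0.0]
contact_force: [-0.2, 0.3, -0.8]
width: 0.0513
finger_force: 0.0
```

```bash
python3 - <<'E'
from h import *
from cell import bot
k=load();F=face_rot(k['yaw'])
for c in ('top','scene'):
    B=[]
    for i in range(3):
        r=bot.read_camera(c)
        B+=[e['centre'] for e in bot.landmark_of(c,'bit14') if e['centre'][1]<-.2]
    print(c,'bit',np.round(B,4).tolist())
    for l in ('hole10_mouth','hole14_mouth','hole18_mouth','hole22_mouth','hole26_mouth','strip_bar','catch_post'):
        print(l,[(F.inv().apply(np.array(e['centre'])-[k['x'],k['y'],.077])*1e3).round(1).tolist()+[round(e['conf'],2)] for e in bot.landmark_of(c,l)[:1]])
    np.savez(f'{c}1.npz',**r)
    if c=='top': top=r
t=top
a=cv2.resize(t['pixels'][150:205,285:380],(760,440),interpolation=3)
b=cv2.resize(t['pixels'][195:225,420:460],(200,150),interpolation=3)
a[:150,:200]=b;cv2.imwrite('pics/open.png',a)
G=F.apply(np.array([[-33,y,0] for y in (-72,-36,0,36,72)])/1e3)+[k['x'],k['y'],.077]
print('holes px',proj(t,G).round(1).tolist()); print('bit top px',proj(t,[[.489,-.312,.087],[.489,-.312,.005]]))
plan([.489,-.312,.2],False)
E
```

```text
top bit []
hole10_mouth [[-35.3, -76.4, -0.3, 0.57]]
hole14_mouth [[-35.1, -32.4, 1.9, 0.84]]
hole18_mouth [[-35.0, 2.7, -0.6, 0.61]]
hole22_mouth [[-30.9, 34.1, -1.0, 0.86]]
hole26_mouth [[-33.5, 67.8, 0.5, 0.79]]
strip_bar [[-1.5, -1.7, 28.0, 0.97]]
catch_post []
scene bit [[0.4908, -0.3118, 0.0051], [0.4878, -0.3139, 0.0045], [0.4899, -0.3133, 0.001]]
hole10_mouth [[-32.8, -75.6, 0.9, 0.57]]
hole14_mouth [[-29.0, -35.9, 0.2, 0.77]]
hole18_mouth []
hole22_mouth [[-32.0, 37.5, 1.3, 0.75]]
hole26_mouth [[-32.8, 74.2, 2.3, 0.84]]
strip_bar [[6.2, 2.9, 24.9, 0.71]]
catch_post [[-5.4, 106.8, 32.5, 0.67]]
holes px [[357.4, 186.4], [344.9, 187.0], [332.5, 187.7], [320.1, 188.4], [307.6, 189.0]]
bit top px [[440.98532806 208.34957706]
 [434.74642273 211.85828333]]
t 16.9 now face [ -66.1 -199.7  182.1] world [ 0.4488 -0.2126  0.2067] target [ 0.489 -0.312  0.2  ] shift(tool now) mm [ -34.9 -101.4    6.8] shift in target axes [ -34.8 -101.4    6.7] turn [-0.001  0.    -0.   ] q [-0.44  0.21 -0.1   1.26 -0.   -0.49] F [0.8 0.5 0.5] w 0.0514
```

View pics/open.png

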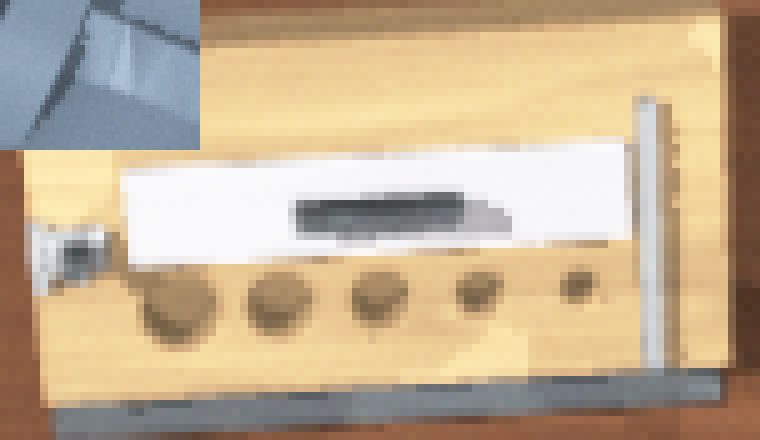

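The strip is open. The crop shows hole 14 at (478,290), next to the smallest hole, and the catch at (75,255) against its stop. The strip bar is at (380,215). Next I grasp the bit.

servo_tool([
  {"dx": -18, "dy": -50, "dz": 0, "ax": 0, "ay": 0, "az": 0},
  {"dx": -17, "dy": -50, "dz": 0, "ax": 0, "ay": 0, "az": 0},
  {"dx": 0, "dy": 0, "dz": 30, "ax": 0, "ay": 0, "az": 0},
  {"dx": 0, "dy": 0, "dz": 30, "ax": 0, "ay": 0, "az": 0},
  {"dx": 0, "dy": 0, "dz": 20, "ax": 0, "ay": 0, "az": 0},
  {"dx": 0, "dy": 0, "dz": 10, "ax": 0, "ay": 0, "az": 0},
  {"dx": 0, "dy": 0, "dz": 0, "ax": 0, "ay": 0, "az": 0},
  {"dx": 0, "dy": 0, "dz": 0, "ax": 0, "ay": 0, "az": 0},
])

```text
time_s: 17.9
tcp_pos: [0.4895, -0.311, 0.1177]
tool_rot: [-0.026, 1.0, -0.001, 0.001]
contact_force: [-0.2, -0.1, -0.7]
width: 0.0514
finger_force: 0.0
```

```bash
python3 - <<'E'
from h import *
from cell import bot
plan([.4895,-.3122,.060],False)
s=bot.read_camera('scene');P=bot.state()
a=cv2.resize(s['pixels'][140:215,170:260],(720,600),interpolation=3)
cv2.imwrite('pics/pre.png',a)
p=np.array(P['tcp_pos']);print('tcp px crop',(proj(s,[p,p-[0,0,.03],[.4895,-.3122,.087],[.4895,-.3122,.005]])-[170,140])*8)
E
```

```text
t 17.9 now face [ -76.7 -300.1   86.9] world [ 0.4895 -0.311   0.1177] target [ 0.4895 -0.3122  0.06  ] shift(tool now) mm [ 0.1 -1.1 57.7] shift in target axes [ 0.1 -1.2 57.7] turn [-0.002  0.001 -0.   ] q [-0.57  0.42 -0.04  1.11 -0.   -0.62] F [-0.2 -0.1 -0.7] w 0.0514
tcp px crop [[319.86449454 130.32546828]
 [332.98114379 219.13507032]
 [330.14592128 220.46528006]
 [364.24395007 450.56649643]]
```

View pics/pre.png

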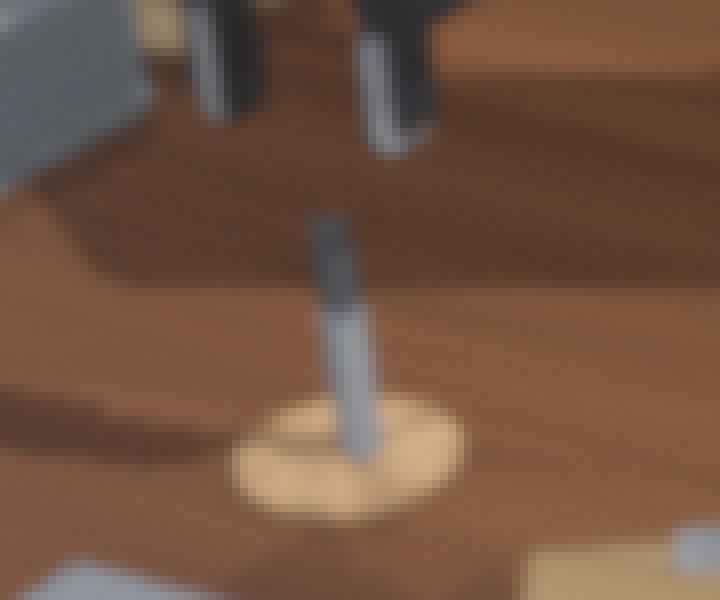

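The bit's top shows at (330,220), exactly where predicted, and the open fingers straddle it. Next I descend and close.

servo_tool([
  {"dx": 0, "dy": -1, "dz": 20, "ax": 0, "ay": 0, "az": 0},
  {"dx": 0, "dy": 0, "dz": 20, "ax": 0, "ay": 0, "az": 0},
  {"dx": 0, "dy": 0, "dz": 12, "ax": 0, "ay": 0, "az": 0},
  {"dx": 0, "dy": 0, "dz": 6, "ax": 0, "ay": 0, "az": 0},
  {"dx": 0, "dy": 0, "dz": 0, "ax": 0, "ay": 0, "az": 0},
  {"dx": 0, "dy": 0, "dz": 0, "ax": 0, "ay": 0, "az": 0},
  {"dx": 0, "dy": 0, "dz": 0, "ax": 0, "ay": 0, "az": 0},
  {"dx": 0, "dy": 0, "dz": 0, "ax": 0, "ay": 0, "az": 0},
])

```text
time_s: 18.95
tcp_pos: [0.4892, -0.3119, 0.0591]
tool_rot: [-0.026, 1.0, -0.001, 0.0]
contact_force: [-1.1, 0.9, 0.6]
width: 0.0512
finger_force: 0.0
```

servo_tool([
  {"dx": 0, "dy": 0, "dz": 0, "ax": 0, "ay": 0, "az": 0},
  {"dx": 0, "dy": 0, "dz": 0, "ax": 0, "ay": 0, "az": 0},
  {"dx": 0, "dy": 0, "dz": 0, "ax": 0, "ay": 0, "az": 0},
  {"dx": 0, "dy": 0, "dz": 0, "ax": 0, "ay": 0, "az": 0},
  {"dx": 0, "dy": 0, "dz": 0, "ax": 0, "ay": 0, "az": 0},
  {"dx": 0, "dy": 0, "dz": 0, "ax": 0, "ay": 0, "az": 0},
  {"dx": 0, "dy": 0, "dz": -10, "ax": 0, "ay": 0, "az": 0},
  {"dx": 0, "dy": 0, "dz": -20, "ax": 0, "ay": 0, "az": 0},
], fingers=0)

```text
time_s: 19.95
tcp_pos: [0.4886, -0.3115, 0.089]
tool_rot: [-0.026, 1.0, -0.0, -0.001]
contact_force: [-0.1, 0.0, -0.2]
width: 0.0093
finger_force: 58.4
```

```bash
python3 -c "
from h import *
plan([-33,-36,120])"
```

```text
t 19.95 now face [ -90.9 -300.6   61.9] world [ 0.4886 -0.3115  0.089 ] target [ 0.4985 -0.046   0.1675] shift(tool now) mm [-23.7 264.6 -78.6] shift in target axes [-57.9 264.6 -58.1] turn [-0.   -0.49 -0.  ] q [-0.57  0.44 -0.09  1.05 -0.   -0.62] F [-0.1  0.  -0.2] w 0.0093
```

servo_tool([
  {"dx": 0, "dy": 0, "dz": -55, "ax": 0, "ay": 0, "az": 0},
  {"dx": 0, "dy": 0, "dz": -45, "ax": 0, "ay": 0, "az": 0},
  {"dx": -4, "dy": 44, "dz": 0, "ax": 0, "ay": 0, "az": 0},
  {"dx": -4, "dy": 44, "dz": 0, "ax": 0, "ay": 0, "az": 0},
  {"dx": -4, "dy": 44, "dz": 0, "ax": 0, "ay": 0, "az": 0},
  {"dx": -4, "dy": 44, "dz": 0, "ax": 0, "ay": 0, "az": 0},
  {"dx": -4, "dy": 44, "dz": 0, "ax": 0, "ay": 0, "az": 0},
  {"dx": -4, "dy": 44, "dz": 0, "ax": 0, "ay": 0, "az": 0},
])

```text
time_s: 20.95
tcp_pos: [0.4991, -0.0454, 0.1892]
tool_rot: [-0.026, 1.0, -0.001, 0.0]
contact_force: [0.4, 0.1, -0.4]
width: 0.0091
finger_force: 58.6
```

servo_tool([
  {"dx": 0, "dy": 0, "dz": 0, "ax": 0, "ay": -0.163, "az": 0},
  {"dx": 0, "dy": 0, "dz": 0, "ax": 0, "ay": -0.163, "az": 0},
  {"dx": 0, "dy": 0, "dz": 0, "ax": 0, "ay": -0.163, "az": 0},
  {"dx": 0, "dy": 0, "dz": 0, "ax": 0, "ay": 0, "az": 0},
  {"dx": 0, "dy": 0, "dz": 0, "ax": 0, "ay": 0, "az": 0},
  {"dx": 0, "dy": 0, "dz": 0, "ax": 0, "ay": 0, "az": 0},
  {"dx": 0, "dy": 0, "dz": 0, "ax": 0, "ay": 0, "az": 0},
  {"dx": 0, "dy": 0, "dz": 0, "ax": 0, "ay": 0, "az": 0},
])

```text
time_s: 21.95
tcp_pos: [0.4997, -0.0467, 0.1886]
tool_rot: [-0.026, 0.97, 0.006, 0.242]
contact_force: [1.2, -0.1, -0.6]
width: 0.0093
finger_force: 58.6
```

```bash
python3 - <<'E'
from h import *
from cell import bot
plan([-32.5,-35.5,90])
k=load();F=face_rot(k['yaw']);o=np.array([k['x'],k['y'],.077])
s=bot.read_camera('scene')
for i in range(3): 
  for c in('scene','top'):
    bot.read_camera(c);print(c,[(F.inv().apply(np.array(e['centre'])-o)*1e3).round(1).tolist()+[round(e['conf'],2)] for e in bot.landmark_of(c,'bit14') if abs(e['centre'][1])<.15])
p=F.inv().apply(np.array(bot.state()['tcp_pos'])-o)
u=proj(s,F.apply([p-[0,0,.055],p+[0,0,.027]])+o);print('foot,top',u)
c=u.mean(0).astype(int);x0,y0=c[0]-48,c[1]-40
a=cv2.resize(s['pixels'][y0:y0+84,x0:x0+110],(770,588),interpolation=3)
print('crop',x0,y0,(u-[x0,y0])*7)
cv2.imwrite('pics/held.png',a)
E
```

```text
t 21.95 now face [-22.  -36.8 138.1] world [ 0.4997 -0.0467  0.1886] target [ 0.513  -0.0447  0.1412] shift(tool now) mm [10.4  1.4 48.1] shift in target axes [10.5  1.3 48.1] turn [-0.001 -0.     0.   ] q [-0.15 -0.18 -0.68  0.59  0.1  -0.18] F [ 1.2 -0.1 -0.6] w 0.0093
scene [[-24.1, -35.4, 84.8, 0.54]]
top [[-22.7, -33.4, 81.8, 0.53]]
scene [[-23.8, -35.0, 81.4, 0.57]]
top [[-21.4, -32.4, 83.4, 0.54]]
scene [[-25.1, -36.2, 82.1, 0.67], [-29.6, 74.9, 2.7, 0.23]]
top [[-22.1, -35.7, 78.6, 0.59]]
foot,top [[300.12432216 176.15259843]
 [306.87935812 137.39463879]]
crop 255 116 [[315.87025509 421.06818902]
 [363.15550683 149.76247155]]
```

View pics/held.png

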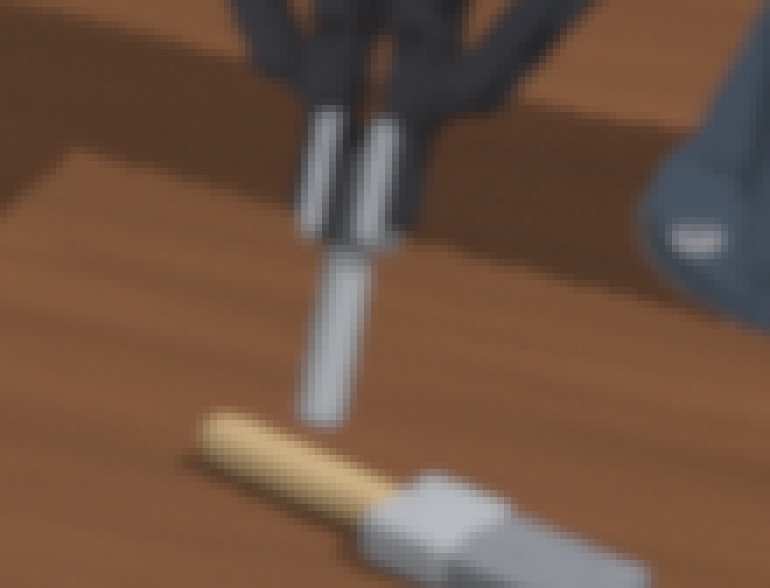

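The bit is held straight, with its foot at (323,418) against a predicted (316,421). I move above the hole and approach.

servo_tool([
  {"dx": 10, "dy": 1, "dz": 0, "ax": 0, "ay": 0, "az": 0},
  {"dx": 0, "dy": 0, "dz": 30, "ax": 0, "ay": 0, "az": 0},
  {"dx": 0, "dy": 0, "dz": 30, "ax": 0, "ay": 0, "az": 0},
  {"dx": 0, "dy": 0, "dz": 16, "ax": 0, "ay": 0, "az": 0},
  {"dx": 0, "dy": 0, "dz": 0, "ax": 0, "ay": 0, "az": 0},
  {"dx": 0, "dy": 0, "dz": 3, "ax": 0, "ay": 0, "az": 0},
  {"dx": 0, "dy": 0, "dz": 3, "ax": 0, "ay": 0, "az": 0},
  {"dx": 0, "dy": 0, "dz": 0, "ax": 0, "ay": 0, "az": 0},
])

```text
time_s: 23.6
tcp_pos: [0.5289, -0.0443, 0.1117]
tool_rot: [-0.026, 0.97, 0.006, 0.242]
contact_force: [0.1, 1.0, -0.5]
width: 0.0091
finger_force: 58.6
```

```bash
cat >> h.py <<'E'
def force():
    from cell import bot
    k=load();s=bot.state();print('F face',face_rot(k['yaw']).inv().apply(s['contact_force']).round(1))
E
python3 -c "
from h import *
plan([-33,-36,23]);force()"
```

```text
t 23.6 now face [-32.3 -35.9  56.5] world [ 0.5289 -0.0443  0.1117] target [ 0.544  -0.0436  0.0818] shift(tool now) mm [ 0.7 -0.  33.5] shift in target axes [ 0.7 -0.1 33.5] turn [-0.001  0.001  0.   ] q [-0.14 -0.03 -0.77  0.35  0.09 -0.17] F [ 0.1  1.  -0.5] w 0.0091
F face [-0.1  1.  -0.5]
```

servo_tool([
  {"dx": 0, "dy": 0, "dz": 1, "ax": 0, "ay": 0, "az": 0},
  {"dx": 0, "dy": 0, "dz": 1, "ax": 0, "ay": 0, "az": 0},
  {"dx": 0, "dy": 0, "dz": 1, "ax": 0, "ay": 0, "az": 0},
  {"dx": 0, "dy": 0, "dz": 1, "ax": 0, "ay": 0, "az": 0},
  {"dx": 0, "dy": 0, "dz": 1, "ax": 0, "ay": 0, "az": 0},
  {"dx": 0, "dy": 0, "dz": 0, "ax": 0, "ay": 0, "az": 0},
  {"dx": 0, "dy": 0, "dz": 0, "ax": 0, "ay": 0, "az": 0},
  {"dx": 0, "dy": 0, "dz": 0, "ax": 0, "ay": 0, "az": 0},
])

```text
time_s: 24.6
tcp_pos: [0.5312, -0.0441, 0.1071]
tool_rot: [-0.026, 0.97, 0.006, 0.242]
contact_force: [0.1, 0.7, -1.2]
width: 0.0091
finger_force: 58.6
```

```bash
python3 -c "
from h import *
plan([-33,-36,23]);force()"
```

```text
t 24.6 now face [-32.5 -35.9  51.3] world [ 0.5312 -0.0441  0.1071] target [ 0.544  -0.0436  0.0818] shift(tool now) mm [ 0.6 -0.1 28.3] shift in target axes [ 0.5 -0.1 28.3] turn [-0.001  0.     0.   ] q [-0.13 -0.02 -0.77  0.34  0.09 -0.17] F [ 0.1  0.7 -1.2] w 0.0091
F face [-0.5  0.7 -1.1]
```

servo_tool([
  {"dx": 0, "dy": 0, "dz": 1, "ax": 0, "ay": 0, "az": 0},
  {"dx": 0, "dy": 0, "dz": 1, "ax": 0, "ay": 0, "az": 0},
  {"dx": 0, "dy": 0, "dz": 1, "ax": 0, "ay": 0, "az": 0},
  {"dx": 0, "dy": 0, "dz": 1, "ax": 0, "ay": 0, "az": 0},
  {"dx": 0, "dy": 0, "dz": 1, "ax": 0, "ay": 0, "az": 0},
  {"dx": 0, "dy": 0, "dz": 1, "ax": 0, "ay": 0, "az": 0},
  {"dx": 0, "dy": 0, "dz": 0, "ax": 0, "ay": 0, "az": 0},
  {"dx": 0, "dy": 0, "dz": 0, "ax": 0, "ay": 0, "az": 0},
])

```text
time_s: 25.6
tcp_pos: [0.534, -0.044, 0.1017]
tool_rot: [-0.026, 0.97, 0.006, 0.242]
contact_force: [0.0, 0.7, -1.0]
width: 0.0095
finger_force: 58.6
```

```bash
python3 -c "
from h import *
plan([-33,-36,23]);force()"
```

```text
t 25.6 now face [-32.5 -35.9  45.3] world [ 0.534  -0.044   0.1017] target [ 0.544  -0.0436  0.0818] shift(tool now) mm [ 0.5 -0.1 22.3] shift in target axes [ 0.5 -0.1 22.3] turn [-0.001  0.     0.   ] q [-0.13 -0.01 -0.78  0.32  0.09 -0.16] F [ 0.   0.7 -1. ] w 0.0095
F face [-0.4  0.7 -0.9]
```

The foot is about 10 mm in with no side force, so I continue.

servo_tool([
  {"dx": 0, "dy": 0, "dz": 2, "ax": 0, "ay": 0, "az": 0},
  {"dx": 0, "dy": 0, "dz": 2, "ax": 0, "ay": 0, "az": 0},
  {"dx": 0, "dy": 0, "dz": 2, "ax": 0, "ay": 0, "az": 0},
  {"dx": 0, "dy": 0, "dz": 2, "ax": 0, "ay": 0, "az": 0},
  {"dx": 0, "dy": 0, "dz": 2, "ax": 0, "ay": 0, "az": 0},
  {"dx": 0, "dy": 0, "dz": 2, "ax": 0, "ay": 0, "az": 0},
  {"dx": 0, "dy": 0, "dz": 2, "ax": 0, "ay": 0, "az": 0},
  {"dx": 0, "dy": 0, "dz": 2, "ax": 0, "ay": 0, "az": 0},
])

```text
time_s: 26.6
tcp_pos: [0.5416, -0.0435, 0.0875]
tool_rot: [-0.026, 0.97, 0.006, 0.242]
contact_force: [0.0, 2.1, 1.8]
width: 0.0092
finger_force: 58.7
```

```bash
python3 -c "
from h import *
plan([-33,-36,23]);force()"
```

```text
t 26.6 now face [-32.4 -35.9  29.1] world [ 0.5416 -0.0435  0.0875] target [ 0.544  -0.0436  0.0818] shift(tool now) mm [ 0.6 -0.1  6.1] shift in target axes [ 0.6 -0.1  6.1] turn [-0.001  0.     0.   ] q [-0.13  0.03 -0.78  0.28  0.08 -0.16] F [0.  2.1 1.8] w 0.0092
F face [1.  2.1 1.5]
```

servo_tool([
  {"dx": 0, "dy": 0, "dz": 1, "ax": 0, "ay": 0, "az": 0},
  {"dx": 0, "dy": 0, "dz": 1, "ax": 0, "ay": 0, "az": 0},
  {"dx": 0, "dy": 0, "dz": 1, "ax": 0, "ay": 0, "az": 0},
  {"dx": 0, "dy": 0, "dz": 1, "ax": 0, "ay": 0, "az": 0},
  {"dx": 0, "dy": 0, "dz": 1, "ax": 0, "ay": 0, "az": 0},
  {"dx": 0, "dy": 0, "dz": 1, "ax": 0, "ay": 0, "az": 0},
  {"dx": 0, "dy": 0, "dz": 0, "ax": 0, "ay": 0, "az": 0},
  {"dx": 0, "dy": 0, "dz": 0, "ax": 0, "ay": 0, "az": 0},
])

```text
time_s: 27.6
tcp_pos: [0.5443, -0.0434, 0.0822]
tool_rot: [-0.026, 0.97, 0.006, 0.242]
contact_force: [2.2, 3.9, -1.7]
width: 0.009
finger_force: 58.4
```

```bash
python3 -c "
from h import *
plan([-33,-36,23]);force()"
```

```text
t 27.6 now face [-32.5 -35.9  23.2] world [ 0.5443 -0.0434  0.0822] target [ 0.544  -0.0436  0.0818] shift(tool now) mm [ 0.5 -0.1  0.2] shift in target axes [ 0.5 -0.1  0.2] turn [-0.001  0.     0.   ] q [-0.13  0.04 -0.79  0.26  0.08 -0.16] F [ 2.2  3.9 -1.7] w 0.009
F face [ 1.3  3.8 -2.6]
```

servo_tool([
  {"dx": 0, "dy": 0.5, "dz": 0.5, "ax": 0, "ay": 0, "az": 0},
  {"dx": 0, "dy": 0, "dz": 0.5, "ax": 0, "ay": 0, "az": 0},
  {"dx": 0, "dy": 0, "dz": 0.5, "ax": 0, "ay": 0, "az": 0},
  {"dx": 0, "dy": 0, "dz": 0.5, "ax": 0, "ay": 0, "az": 0},
  {"dx": 0, "dy": 0, "dz": 0.5, "ax": 0, "ay": 0, "az": 0},
  {"dx": 0, "dy": 0, "dz": 0.5, "ax": 0, "ay": 0, "az": 0},
  {"dx": 0, "dy": 0, "dz": 0, "ax": 0, "ay": 0, "az": 0},
  {"dx": 0, "dy": 0, "dz": 0, "ax": 0, "ay": 0, "az": 0},
])

```text
time_s: 28.6
tcp_pos: [0.5464, -0.0432, 0.0818]
tool_rot: [-0.025, 0.97, 0.006, 0.243]
contact_force: [-31.2, 1.0, 46.9]
width: 0.0095
finger_force: 65.2
```

```bash
python3 -c "
from h import *
plan([-33,-36,23]);force()"
```

```text
t 28.6 now face [-30.8 -35.8  21.8] world [ 0.5464 -0.0432  0.0818] target [ 0.544  -0.0436  0.0818] shift(tool now) mm [ 2.2 -0.2 -1.2] shift in target axes [ 2.2 -0.2 -1.2] turn [-0.002  0.003 -0.   ] q [-0.13  0.04 -0.79  0.25  0.08 -0.16] F [-31.2   1.   46.9] w 0.0095
F face [-5.5  2.7 56. ]
```

The bit is on the floor of the hole (56 N along its axis). I relax, open the fingers, and withdraw along the axis.

servo_tool([
  {"dx": 0, "dy": 0, "dz": -1, "ax": 0, "ay": 0, "az": 0},
  {"dx": 0, "dy": 0, "dz": -0.5, "ax": 0, "ay": 0, "az": 0},
  {"dx": 0, "dy": 0, "dz": 0, "ax": 0, "ay": 0, "az": 0},
  {"dx": 0, "dy": 0, "dz": 0, "ax": 0, "ay": 0, "az": 0},
  {"dx": 0, "dy": 0, "dz": 0, "ax": 0, "ay": 0, "az": 0},
  {"dx": 0, "dy": 0, "dz": 0, "ax": 0, "ay": 0, "az": 0},
  {"dx": 0, "dy": 0, "dz": 0, "ax": 0, "ay": 0, "az": 0},
  {"dx": 0, "dy": 0, "dz": 0, "ax": 0, "ay": 0, "az": 0},
])

```text
time_s: 29.6
tcp_pos: [0.5451, -0.0432, 0.0816]
tool_rot: [-0.025, 0.97, 0.006, 0.242]
contact_force: [-10.6, 1.2, 14.8]
width: 0.0092
finger_force: 60.5
```

servo_tool([
  {"dx": 0, "dy": 0, "dz": 0, "ax": 0, "ay": 0, "az": 0},
  {"dx": 0, "dy": 0, "dz": 0, "ax": 0, "ay": 0, "az": 0},
  {"dx": 0, "dy": 0, "dz": 0, "ax": 0, "ay": 0, "az": 0},
  {"dx": 0, "dy": 0, "dz": 0, "ax": 0, "ay": 0, "az": 0},
  {"dx": 0, "dy": 0, "dz": -15, "ax": 0, "ay": 0, "az": 0},
  {"dx": 0, "dy": 0, "dz": -40, "ax": 0, "ay": 0, "az": 0},
  {"dx": 0, "dy": 0, "dz": -50, "ax": 0, "ay": 0, "az": 0},
  {"dx": 0, "dy": 0, "dz": -50, "ax": 0, "ay": 0, "az": 0},
], fingers=0.5)

```text
time_s: 30.6
tcp_pos: [0.4712, -0.0466, 0.2191]
tool_rot: [-0.026, 0.97, 0.006, 0.242]
contact_force: [0.9, 0.2, 1.4]
width: 0.0426
finger_force: 0.0
```

servo_tool([
  {"dx": 40, "dy": 0, "dz": 0, "ax": 0, "ay": 0, "az": 0},
  {"dx": 40, "dy": 0, "dz": 0, "ax": 0, "ay": 0, "az": 0},
  {"dx": 0, "dy": 50, "dz": 0, "ax": 0, "ay": 0, "az": 0},
  {"dx": 0, "dy": 50, "dz": 0, "ax": 0, "ay": 0, "az": 0},
  {"dx": 0, "dy": 50, "dz": 0, "ax": 0, "ay": 0, "az": 0},
  {"dx": 0, "dy": 50, "dz": 0, "ax": 0, "ay": 0, "az": 0},
  {"dx": 0, "dy": 0, "dz": 0, "ax": 0, "ay": 0, "az": 0},
  {"dx": 0, "dy": 0, "dz": 0, "ax": 0, "ay": 0, "az": 0},
])

```text
time_s: 31.6
tcp_pos: [0.3937, 0.1227, 0.1794]
tool_rot: [-0.026, 0.97, 0.006, 0.24]
contact_force: [0.2, 0.2, 0.7]
width: 0.0425
finger_force: 0.0
```

```bash
python3 - <<'E'
from h import *
from cell import bot
k=load();F=face_rot(k['yaw']);o=np.array([k['x'],k['y'],.077])
for c in('scene','top','scene','top'):
    r=bot.read_camera(c)
    for l in ('bit14','catch_post','strip_bar'): print(c,l,[(F.inv().apply(np.array(e['centre'])-o)*1e3).round(1).tolist()+[round(e['conf'],2)] for e in bot.landmark_of(c,l) if abs(e['centre'][1])<.15])
    if c=='top': a=cv2.resize(r['pixels'][140:215,275:390],(690,450),interpolation=3)
    else: b=cv2.resize(r['pixels'][165:265,215:390],(690,394),interpolation=3)
cv2.imwrite('pics/end.png',cv2.resize(np.vstack([a,b]),(490,599)))
plan([0,0,0])
E
```

```text
scene bit14 []
scene catch_post [[-9.0, 109.6, 30.5, 0.59]]
scene strip_bar [[6.5, 1.3, 26.1, 0.58]]
top bit14 [[-30.9, -31.6, -34.9, 0.42], [-1.5, 3.1, 1.8, 0.4]]
top catch_post [[-4.3, 106.0, 33.6, 0.49]]
top strip_bar [[1.5, -4.1, 29.1, 0.93], [-7.5, 106.7, 29.4, 0.29]]
scene bit14 []
scene catch_post [[-7.8, 108.2, 27.3, 0.4]]
scene strip_bar [[6.0, 3.3, 26.8, 0.76], [-33.6, -70.1, 3.5, 0.74]]
top bit14 [[-29.9, -33.3, -34.0, 0.55], [-34.6, -75.5, 2.2, 0.23]]
top catch_post [[-6.2, 105.4, 32.0, 0.62]]
top strip_bar [[-1.7, 0.3, 31.2, 0.83]]
t 32.4 now face [-111.6  138.1  175.5] world [0.3939 0.1228 0.1796] target [ 0.5819 -0.0055  0.077 ] shift(tool now) mm [-112.2 -137.9  175.4] shift in target axes [-111.6 -138.1  175.5] turn [-0.001 -0.003  0.   ] q [ 0.44 -0.36 -0.82  0.66 -0.18  0.34] F [-0.  -0.  -0.8] w 0.0428
```

View pics/end.png

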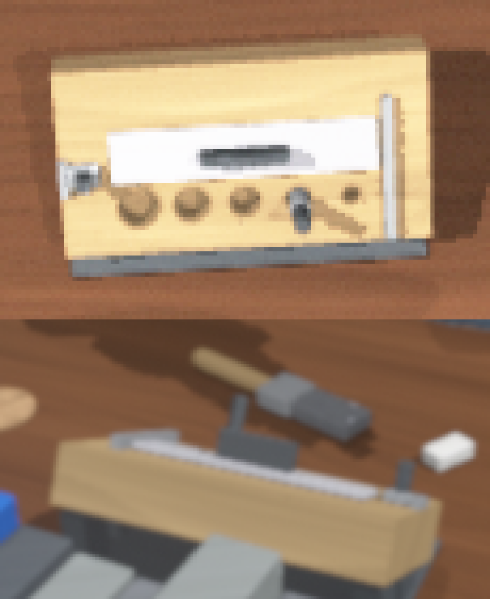

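The picture shows the bit standing in the 14 mm hole at (300,208). The strip is open with its bar at (243,155), and the catch is at its stop at (82,178). The network puts the bit's foot at about -34 mm, which is on the floor of the hole.

```bash
python3 -c "
from cell import bot
print(bot.finish_job())"
```

```text
the job is handed in; nothing more can be done
None
```

I put the pad's bit, the 14 mm one, fully home in the 14 mm hole, left the catch and strip fully open, and handed the job in after about 32 s; no verdict came back.

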